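Unlatch and open the sample case

TASK

Open the aluminium sample case so that its vials can be reached: flip the toggle latch on its front over towards the front until it snaps fully open, then raise the lid by its black tab until it stands nearly upright, and let go so that it stays open.

Things in the scene. Friction and masses are not known exactly. Their poses are not given: they have to be found in the camera images.
- lever_grip (a point): Centre of the black pad (28x24x9 mm) atop the steel latch lever at the front right of the fixed aluminium case (150 deep, 180 wide, 95 mm high). Latched, it stands up leaning 0.22 rad back; the point is 123 above the worktop, 28 above the lid's top, 9 in front of the lid; pivot 2 in front, 73 below. Behind it, over the lid, is free. Latched axes: x to the case's rear, y left, z up.
- latch (a joint): Latch lever angle (rad): 0 latched (its claw holds the lid shut), grows as the lever's upper end swings forwards, away from the lid, and down; 1.3 is its stop, fully open. Sprung over centre: about 3 N at the pad pushes it to the dead point at 0.5, whence it snaps by itself to 1.3.
- lid_tab (a point): Lid's pull tab: black bar, 14 mm wide (along y), 10 thick, jutting 50 mm level forwards from the lid's front, 90 mm left of the lever. The point is on its centre line, 32 mm out from the lid's front face, 82 mm above the worktop when shut; free at both sides and below. Axes are the lid's: shut, x points to the case's rear, y left, z up.
- case_lid (a joint): Lid angle (rad): 0 shut, grows as its front rises, 1.75 at its stop. Its hinge line runs along the lid's y at the case's rear: with the lid shut, 182 mm behind point lid_tab along x and 12 mm below it. The hinge is stiff, so the lid stays where it is left; unlatched, about 4 N at the tab raises it.

How it is judged:
By the outcome, as a careful person would: the job done as asked, in the order asked, and still so for the second after the job is handed in, with the robot touching nothing.
It also fails if it takes over 48 s, if anything falls off the work surface, if the arm or the gripper's body presses on something with over 40 N, if the wrist force passes 120 N, or if a joint passes its speed limit or range.

ROBOT

A 6-joint arm with a two-finger parallel gripper is mounted at the origin on a cart in front of the work surface, level with it; the furniture and walls round the work are solid. World frame = base frame: x ahead of the robot, y to its left, z up, the work surface at z = 0. Lengths are in m, angles in degrees, forces in N, time in s.
With the tool pointing down it reaches from about 0.35 to 0.725 m from the base axis. Payload 4.3 kg.
Tool frame: the origin (TCP) lies between the finger pads; the fingertips stand 25 mm ahead of it and the grasp point (between the pads) lies 6 mm ahead of it; z points along the fingers, y is the direction in which the jaws open and shut (so a half turn about z gives the same grasp; the last joint's range is limited). The gripper opens to 85 mm and grips with 20 to 120 N. Pads are 22 mm wide; open, the fingers measure 114 mm over their backs; the gripper's body (76 mm by 85 mm) begins 54 mm behind the grasp point. The pads swing forward as they close: fully open they stand 13 mm farther back than shut.
Start: joints at [-79.773, 21.618, 4.641, 73.018, 0, 83.68], TCP at [0.164, -0.551, 0.256] pointing down, gripper open.
Joint ranges: [-156.06, 156.06], [-48.1, 94.91], [-58.44, 69.94], [-101.28, 121.22], [-78.64, 73.56], [-180, 180]. Speed limits (degrees/s): [147.25, 147.25, 180, 180, 180, 180].

INTERFACE

Orientations are given as a 3x3 rotation matrix whose columns are the frame's x, y, z axes.
In Python, from workcell import r gives the robot as it stands. The module is installed in compiled form; this text tells all that it offers.
- The arm moves only by the shell command python3 -m pendant 'ROWS'. ROWS is JSON, a list of rows, each a list of 3 entries, a list of its own where there are three numbers: the shift along the world's x, y, z in m, then the turn about the world's z in rad, then the gripper command: -1 is shut, 1 is fully open, values between are in proportion. A call has 1 to 10 rows; each row is the pose to reach, as a shift and turn from the pose measured when the call began; what a row does not reach only later rows make up. A row lasts 1/8 s, in which the tool goes at most 62.5 mm and 10.7 degrees, less where a joint would pass 70% of its speed; a pose out of reach is approached as far as the arm can. A call with a gripper value outside its range is refused whole. The fingers move at their own pace and stop on an object; the grip force is fixed at half the most. Time passes only in rows, so rows that repeat a pose let the fingers close. It gives the time, the measured TCP pose, the force and the opening at its end, in the units of the state.
- r.state(): the state, without advancing time (a new reading comes with each control period).
- r.read_camera(name): name is "side" or "top" or "wrist"; returns a dict with "image" (384x512x3 uint8, blue, green, red), "fx", "fy", "cx", "cy" (pixels), "R" (3x3) and "t" (3): a world point X has camera coordinates R X + t. Camera axes: x right, y down, z forward; pixel columns grow to the right and rows downward; lengths in m; the calibration is good to about 2 mm. The wrist camera is an equidistant fisheye: a pixel r from the principal point sees the ray r / f radians off the axis. A picture is of the moment at which its call begins. There is no depth.
- r.finish_job(): hands the job in, once; it reports no verdict.
The state is a dict: "time": time; "qpos": joint angles; "joint_velocities": joint speeds; "effort": joint torques, N m; "tcp_pos": TCP position; "tcp_rot": TCP orientation; "force": force on the tool from outside, world axes, zero at the start; "wrist_torque": the same for the moment, N m; "grip_width": opening from 0.0 (shut) to 1.0 (fully open).
Only numpy, scipy, OpenCV 4.12 (cv2) and the standard library are available. Lean on these libraries where they do the work, as an engineer would, in place of code of your own. Each camera call takes 0.05 s, during which the arm holds its last target. There are 200 camera calls.

## Working session

There is one attempt and no reset: what is moved stays moved. The work goes in short steps, Python scripts to look and compute and a shell command to move; the robot and the scene stay as the last step left them, time stands still between calls to the robot, and variables do not carry over. Pictures are saved under pics/ and viewed, about 8 in all and at most 12, crops included, and the job is handed in when it is done.

```bash
mkdir -p pics; cat > h.py <<'E'
import numpy as np, cv2
from workcell import r
def snap(n,f):
    c=r.read_camera(n); cv2.imwrite('pics/'+f+'.png',c['image']); np.savez('pics/'+f,**{k:v for k,v in c.items()}); return c
def proj(c,X):
    p=np.array(c['R'])@X+np.array(c['t']); return c['fx']*p[0]/p[2]+c['cx'],c['fy']*p[1]/p[2]+c['cy']
def onz(c,u,v,z):
    R=np.array(c['R']);t=np.array(c['t']); o=-R.T@t; d=R.T@np.array([(u-c['cx'])/c['fx'],(v-c['cy'])/c['fy'],1]); return o+d*(z-o[2])/d[2]
E
python3 - <<'E'
from h import *
a=snap('top','top1');b=snap('side','side1')
for c in(a,b): print(c['fx'],c['cx'],c['cy'],-np.array(c['R']).T@c['t'],np.round(c['R'],2).tolist())
cv2.imwrite('pics/a.png',np.vstack([cv2.resize(a['image'],(400,300)),cv2.resize(b['image'],(400,300))]))
s=r.state();print(s['time'],s['tcp_pos'],np.round(s['tcp_rot'],3).tolist(),s['grip_width'])
E
```

```text
377.6935326385114 257.991401544481 182.99848736424698 [0.42316833 0.11172802 0.96696435] [[-0.12, -0.99, 0.0], [-0.97, 0.11, -0.22], [0.21, -0.03, -0.98]]
423.15159200519065 249.5654264655113 193.29452005354577 [0.46271    0.71816768 0.69426446] [[-0.97, -0.25, 0.02], [-0.18, 0.65, -0.74], [0.17, -0.72, -0.67]]
0.1 [ 0.16366747 -0.55066929  0.2554654 ] [[0.959, 0.285, -0.0], [0.285, -0.959, 0.002], [0.0, -0.002, -1.0]] 0.9973842063088746
```

View pics/top1.png

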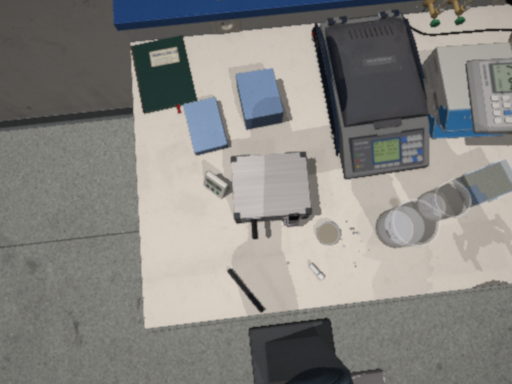

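View pics/side1.png

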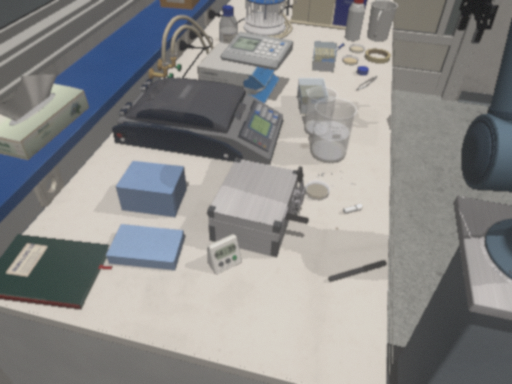

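The top view shows the case at about (271,187), with its tab at (254,228) and the latch pad near (293,217). I'll enlarge both views.

```bash
python3 - <<'E'
import cv2,numpy as np
a=cv2.imread('pics/top1.png')[140:250,220:330];b=cv2.imread('pics/side1.png')[150:260,200:320]
cv2.imwrite('pics/crop1.png',np.hstack([cv2.resize(a,None,fx=3.4,fy=3.4,interpolation=2),cv2.resize(b,None,fx=3.4,fy=3.4,interpolation=2)]))
E
```

```text
(no output)
```

View pics/crop1.png

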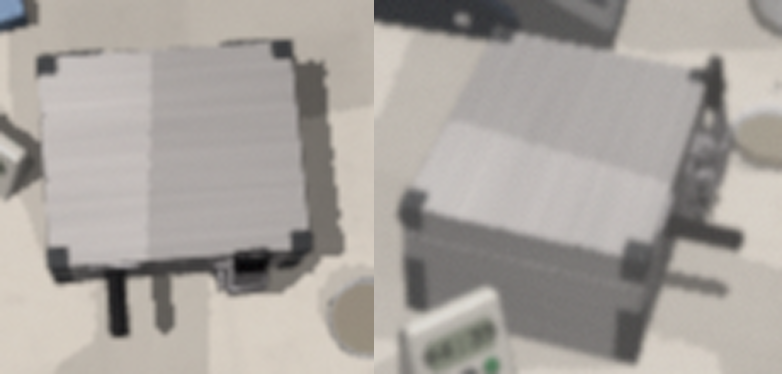

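```bash
python3 - <<'E'
from h import *
c=dict(np.load('pics/top1.npz')); s=dict(np.load('pics/side1.npz'))
g=lambda x,y,z:onz(c,x/3.4+220-.35,y/3.4+140-.35,z)
gs=lambda x,y,z:onz(s,x/3.4+200-.35,y/3.4+150-.35,z)
for n,p in dict(bl=(38,57,.095),br=(291,42,.095),fr=(310,250,.095),fl=(48,268,.095),tip=(120,334,.087),root=(117,270,.087),pad=(250,262,.125)).items(): print(n,g(*p).round(4))
for n,p in dict(br=(522,35,.095),fr=(705,75,.095),fl=(637,255,.095),bl=(405,200,.095),tip=(740,238,.082),pad=(716,70,.125)).items(): print('s',n,gs(*p).round(4))
P=[g(38,57,.095),g(291,42,.095),g(310,250,.095),g(48,268,.095)]
l=(P[0]+P[3]-P[1]-P[2]);f=(P[0]+P[1]-P[2]-P[3]);print(np.degrees(np.arctan2(-l[0],l[1])),np.degrees(np.arctan2(f[1],f[0])),np.linalg.norm(l)/2,np.linalg.norm(f)/2)
E
```

```text
bl [0.6871 0.1436 0.095 ]
br [ 0.6772 -0.0356  0.095 ]
fr [ 0.5288 -0.0271  0.095 ]
fl [0.5375 0.1521 0.095 ]
tip [0.488  0.1085 0.087 ]
root [0.5316 0.1055 0.087 ]
pad [0.5219 0.0181 0.125 ]
s br [ 0.4151 -0.1018  0.095 ]
s fr [ 0.2941 -0.0907  0.095 ]
s fl [0.3353 0.0914 0.095 ]
s bl [0.4712 0.0816 0.095 ]
s tip [0.2729 0.0468 0.082 ]
s pad [ 0.2956 -0.0573  0.125 ]
-2.9671509790464468 -3.263271282251489 0.1793772638991747 0.14920036297974076
```

```bash
R='[[0.398,0.566,0.02],-0.343,-1]'; python3 -m pendant "[[[0.398,0.566,0.02],-0.343,-1],[[0.398,0.566,0.02],-0.343,-1],[[0.398,0.566,0.02],-0.343,-1],[[0.398,0.566,0.02],-0.343,-1],[[0.398,0.566,0.02],-0.343,-1],[[0.398,0.566,0.02],-0.343,-1],[[0.398,0.566,0.02],-0.343,-1],[[0.398,0.566,0.02],-0.343,-1],[[0.398,0.566,0.02],-0.343,-1],[[0.398,0.566,0.02],-0.343,-1]]"
```

```text
time: 1.35
tcp_pos: [0.5235, -0.038, 0.2733]
tcp_rot: [[0.999, -0.054, -0.0], [-0.054, -0.999, 0.002], [-0.0, -0.002, -1.0]]
force: [0.7, -1.5, -0.2]
grip_width: 0.001
```

```bash
python3 -m pendant "[[[0.038,0.054,-0.03],0,-1],[[0.038,0.054,-0.09],0,-1],[[0.038,0.054,-0.09],0,-1],[[0.038,0.054,-0.09],0,-1]]"; python3 - <<'E'
from h import *
a=snap('wrist','w1');b=snap('side','s2')
cv2.imwrite('pics/b.png',np.hstack([cv2.resize(a['image'],(400,300)),cv2.resize(b['image'][100:250,180:380],(400,300))]))
E
```

```text
time: 1.85
tcp_pos: [0.5615, 0.0155, 0.1842]
tcp_rot: [[0.999, -0.054, -0.0], [-0.054, -0.999, 0.001], [-0.0, -0.001, -1.0]]
force: [-0.1, -0.2, 1.6]
grip_width: 0.001
```

View pics/b.png

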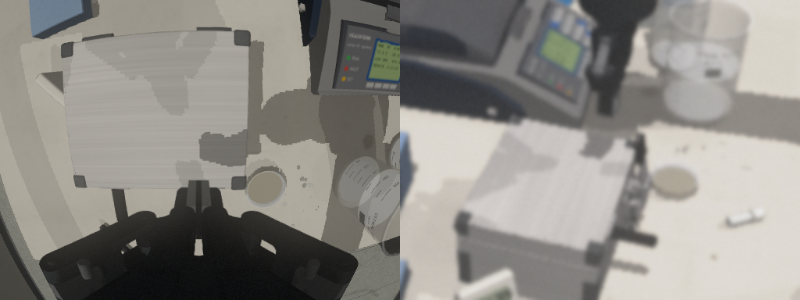

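The wrist view has the shut fingers over the lid in line with the latch, and the side view has the pad in front of them. I'll go down behind the pad and push forward.

```bash
python3 -m pendant "[[[0,0,-0.047],0,-1],[[0,0,-0.047],0,-1],[[-0.015,0.001,-0.047],0,-1],[[-0.025,0.001,-0.047],0,-1],[[-0.035,0.002,-0.047],0,-1],[[-0.045,0.002,-0.047],0,-1],[[-0.055,0.003,-0.047],0,-1],[[-0.063,0.003,-0.047],0,-1],[[-0.07,0.004,-0.047],0,-1],[[-0.07,0.004,-0.047],0,-1]]"; python3 - <<'E'
from h import *
b=snap('side','s3');a=snap('top','t3')
cv2.imwrite('pics/c.png',np.hstack([cv2.resize(a['image'][130:280,210:360],(400,400)),cv2.resize(b['image'][120:270,190:340],(400,400))]))
E
```

```text
time: 3.2
tcp_pos: [0.4916, 0.0192, 0.1386]
tcp_rot: [[0.998, -0.055, 0.002], [-0.055, -0.998, 0.001], [0.002, -0.001, -1.0]]
force: [-0.3, -0.2, 0.0]
grip_width: 0.001
```

View pics/c.png

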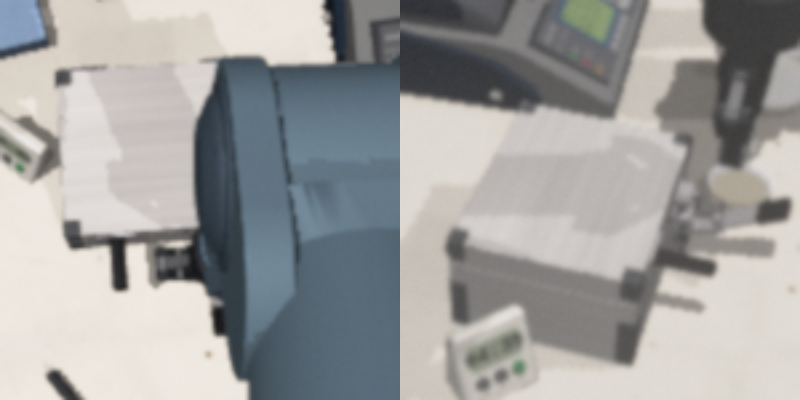

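The latch lever has swung over forward: its pad is at about (775,210) in the side crop. Next I'll move over the tab with the jaws half open.

```bash
python3 -m pendant "[[[0,0,0.03],0,-1],[[0.005,0.05,0.04],0,0],[[0.011,0.09,0.03],0,0],[[0.011,0.09,0.025],0,0],[[0.011,0.09,0.025],0,0]]"; python3 - <<'E'
from h import *
a=snap('wrist','w2');b=snap('side','s4')
print([np.array(proj(b,np.array(p))).round() for p in [(.449,.021,.071),(.503,.109,.082)]])
cv2.imwrite('pics/d.png',np.hstack([cv2.resize(a['image'][150:384,150:384],(400,400)),cv2.resize(b['image'][120:270,190:340],(400,400))]))
E
```

```text
time: 3.92
tcp_pos: [0.5025, 0.0705, 0.1622]
tcp_rot: [[1.0, -0.002, -0.0], [-0.002, -1.0, 0.031], [-0.0, -0.031, -1.0]]
force: [0.1, -0.8, -0.5]
grip_width: 0.501
[array([331., 200.]), array([301., 219.])]
```

View pics/d.png

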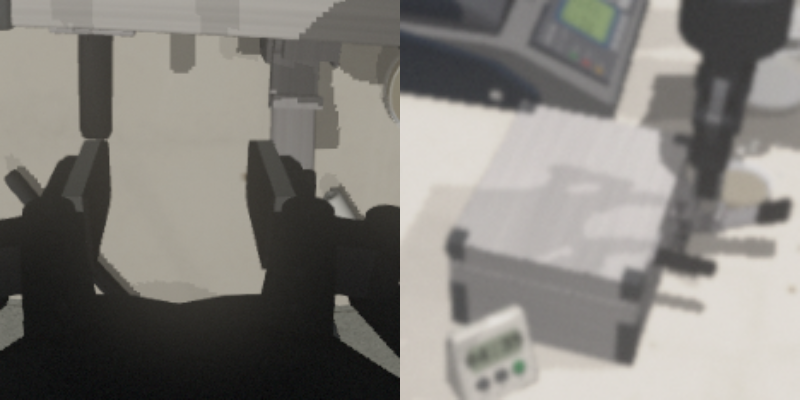

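The pad matches its predicted fully open position, (331,200) in the side image. But the arm stopped short in y, at 0.0705 instead of 0.109, so I'll check the joints.

```bash
python3 - <<'E'
from h import *
s=r.state();print(s['time'],np.round(s['qpos'],1),np.round(s['joint_velocities'],1),np.round(s['effort'],1),np.round(s['tcp_pos'],4))
E
```

```text
4.025 [ -0.2  16.6 -16.8  56.6   1.8 179.9] [-0.1 -0.5  0.6  0.2  0.1 -0. ] [  0.2 -39.8  25.   -0.    0.1  -0. ] [0.5031 0.0703 0.1632]
```

Joint 6 is at its +180° limit. A half turn gives the same grasp with plenty of range, so I'll rotate +3.09 rad in two calls.

```bash
python3 -m pendant "[[[0,0,0.02],0.18,0],[[0,0,0.02],0.36,0],[[0,0,0.02],0.54,0],[[0,0,0.02],0.72,0],[[0,0,0.02],0.9,0],[[0,0,0.02],1.08,0],[[0,0,0.02],1.26,0],[[0,0,0.02],1.44,0],[[0,0,0.02],1.55,0],[[0,0,0.02],1.55,0]]" ; python3 -m pendant "[[[0,0,0],0.18,0],[[0,0.01,0],0.36,0],[[0,0.02,0],0.54,0],[[0,0.03,0],0.72,0],[[0,0.039,0],0.9,0],[[0,0.039,0],1.08,0],[[0,0.039,0],1.26,0],[[0,0.039,0],1.44,0],[[0,0.039,0],1.54,0],[[0,0.039,0],1.54,0]]"; python3 -c "
from h import *
print(np.round(r.state()['qpos'],1))"
```

```text
time: 5.28
tcp_pos: [0.503, 0.0698, 0.1831]
tcp_rot: [[0.026, 0.999, -0.032], [1.0, -0.026, 0.002], [0.001, -0.032, -0.999]]
force: [0.1, -1.0, -0.0]
grip_width: 0.5
time: 6.52
tcp_pos: [0.5029, 0.1086, 0.1831]
tcp_rot: [[-0.998, 0.06, -0.003], [0.06, 0.998, -0.032], [0.001, -0.032, -0.999]]
force: [0.1, -1.0, 0.6]
grip_width: 0.495
[  6.1  17.  -13.   60.3  -1.8   9.5]
```

```bash
python3 -m pendant "[[[0,0,-0.05],0,0],[[0,0,-0.08],0,0],[[0,0,-0.095],0,0],[[0,0,-0.095],0,0]]"; python3 -m pendant "[[[0,0,0],0,-1],[[0,0,0],0,-1],[[0,0,0],0,-1],[[0,0,0],0,-1],[[0,0,0],0,-1]]"; python3 - <<'E'
from h import *
a=snap('wrist','w3');b=snap('side','s5')
cv2.imwrite('pics/e.png',np.hstack([cv2.resize(a['image'],(533,400)),cv2.resize(b['image'][120:270,240:340],(267,400))]))
E
```

```text
time: 7.02
tcp_pos: [0.5023, 0.1084, 0.0875]
tcp_rot: [[-0.998, 0.061, -0.005], [0.061, 0.998, -0.032], [0.003, -0.032, -0.999]]
force: [0.2, -0.1, -0.6]
grip_width: 0.501
time: 7.65
tcp_pos: [0.5034, 0.1081, 0.0889]
tcp_rot: [[-0.998, 0.061, -0.002], [0.061, 0.998, -0.033], [0.0, -0.033, -0.999]]
force: [-0.5, -1.8, 6.9]
grip_width: 0.151
```

View pics/e.png

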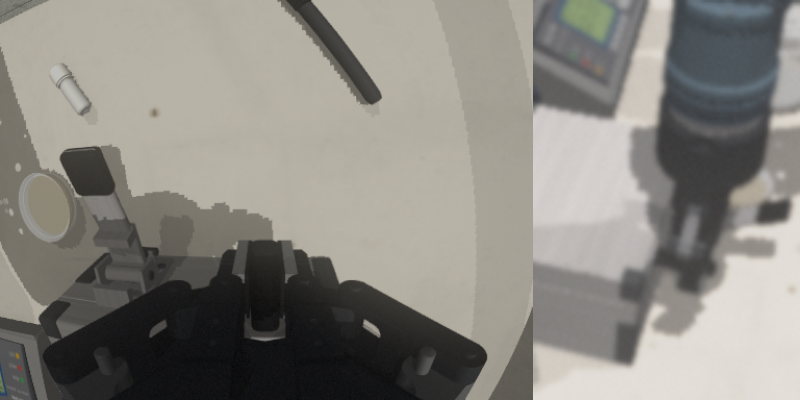

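The grip width of 0.151 means 13 mm, so the tab is held, and the lever is visibly open. I'll raise the lid along the arc.

```bash
python3 -m pendant "[[[0.001,0,0.014],0,-1],[[0.004,0,0.027],0,-1],[[0.007,0,0.040],0,-1],[[0.012,-0.001,0.053],0,-1],[[0.017,-0.001,0.066],0,-1],[[0.023,-0.001,0.078],0,-1],[[0.031,-0.002,0.090],0,-1],[[0.039,-0.002,0.101],0,-1],[[0.047,-0.003,0.111],0,-1],[[0.057,-0.003,0.121],0,-1]]"
```

```text
time: 9.0
tcp_pos: [0.5592, 0.1055, 0.2095]
tcp_rot: [[-0.998, 0.06, -0.006], [0.06, 0.998, -0.032], [0.004, -0.032, -0.999]]
force: [0.4, -1.8, -10.7]
grip_width: 0.144
```

```bash
python3 -m pendant "[[[0.0115,-0.001,0.009],0,-1],[[0.0225,-0.001,0.017],0,-1],[[0.034,-0.002,0.025],0,-1],[[0.046,-0.002,0.031],0,-1],[[0.0585,-0.003,0.037],0,-1],[[0.0715,-0.004,0.041],0,-1],[[0.085,-0.005,0.045],0,-1],[[0.098,-0.005,0.048],0,-1],[[0.112,-0.006,0.049],0,-1],[[0.125,-0.007,0.050],0,-1]]"; python3 - <<'E'
from h import *
a=snap('side','s6');print(np.round(r.state()['qpos'],1)); cv2.imwrite('pics/f.png',cv2.resize(a['image'][40:280,160:400],(560,560)))
E
```

```text
time: 10.25
tcp_pos: [0.6823, 0.0995, 0.2602]
tcp_rot: [[-0.998, 0.06, -0.011], [0.061, 0.998, -0.029], [0.009, -0.029, -1.0]]
force: [-6.2, 0.4, 1.6]
grip_width: 0.146
[ 3.7 37.6 31.3 84.2 -1.6  7.2]
```

View pics/f.png

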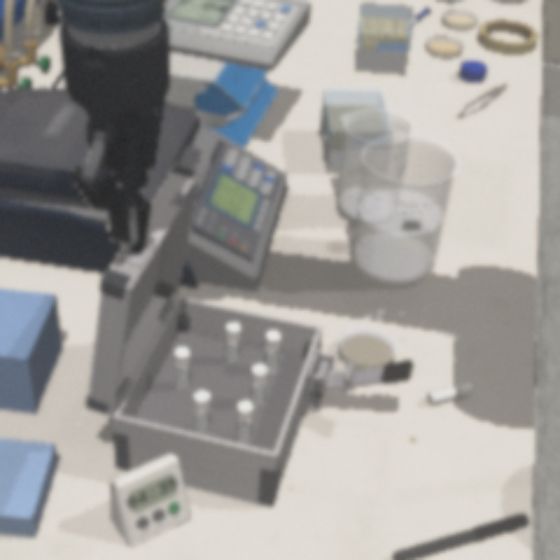

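The lid stands nearly upright and the vials are exposed. I'll open the jaws, back out forwards (the tab slides free between the fingers), then lift.

```bash
python3 -m pendant "[[[0,0,0],0,-0.3],[[0,0,0],0,0],[[0,0,0],0,0],[[0,0,0],0,0],[[0,0,0.01],0,0],[[-0.02,0.001,0.02],0,0],[[-0.06,0.003,0.03],0,0],[[-0.12,0.006,0.06],0,0],[[-0.16,0.008,0.08],0,0],[[-0.16,0.008,0.08],0,0]]"; python3 - <<'E'
from h import *
a=snap('side','s7'); cv2.imwrite('pics/g.png',cv2.resize(a['image'][40:280,160:400],(560,560)))
E
```

```text
time: 11.55
tcp_pos: [0.5225, 0.1078, 0.3441]
tcp_rot: [[-0.998, 0.06, -0.003], [0.06, 0.998, -0.028], [0.002, -0.028, -1.0]]
force: [0.2, -0.0, -0.3]
grip_width: 0.497
```

View pics/g.png

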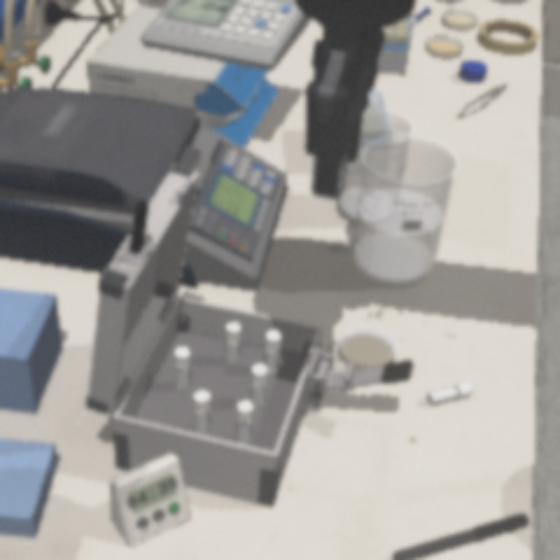

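The lid stays upright with its tab free at (140,225), the lever is open at (395,370), and the gripper is clear.

```bash
python3 -c "
from workcell import r
print(r.finish_job())"
```

```text
the job is handed in; nothing more can be done
None
```

The case is open and the job is handed in, at about 11.6 s of the 48 s allowed. I pushed the latch lever forward until it snapped over, then gripped the lid's tab and raised the lid to about 1.5 rad. I let go and backed the gripper out clear.

- **Latch:** after the snap, the pad's position in the side image matched the predicted fully open position to within a few pixels. The last picture shows it still open.
- **Lid:** the last picture, taken after release, shows it standing nearly upright with the vials exposed. The 1.5 rad comes from the arm's path; I did not measure the lid angle separately.
- **Forces:** readings at the end of each move stayed at about 11 N or below, and near zero after release. I did not check readings within moves.
- **Joint limit:** joint 6 reached its +180° limit on the way to the tab. This stopped the arm short and left a harmless tool tilt of about 1.8°. I made a half turn of the gripper and carried on.

No check failed or disagreed at the end.

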